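Turn the back-to-front rock core in its rack

ROBOT

A 6-joint arm with a two-finger parallel gripper is mounted at the origin on the work surface. World frame = base frame: x ahead of the robot, y to its left, z up, the work surface at z = 0. Lengths are in m, angles in rad, forces in N, time in s.
With the tool pointing down it reaches from about 0.25 to 0.775 m from the base axis. Payload 4 kg.
Tool frame: the origin (TCP) lies midway between the tips of the shut fingers; the grasp point (between the pads) lies 19 mm behind it; z points along the fingers, y is the line along which they close (so a half turn about z gives the same grasp; the last joint's range is limited). The gripper opens to 85 mm and grips with 20 to 120 N. Pads are 22 mm wide; open, the fingers measure 114 mm over their backs; the gripper's body (76 mm by 85 mm) begins 54 mm behind the grasp point. The pads swing forward as they close: fully open they stand 13 mm farther back than shut.
Start: joints at [-1.414, 0.087, 1.371, -0, 1.684, -0.103], TCP at [0.141, -0.532, 0.231] pointing down, gripper open.
Joint ranges: [-3.1, 3.1], [-0.76, 2.03], [0.27, 2.55], [-1.08, 4.22], [0.17, 2.65], [-2.57, 2.57]. Speed limits (rad/s): [2.79, 2.79, 3.14, 3.14, 3.14, 3.14].

INTERFACE

Orientations are given as a unit quaternion [w, x, y, z].
In Python, from station import bot gives the robot as it stands. The module is installed in compiled form; this text tells all that it offers.
- The arm moves only by the tool play_rows, never from a script. Its argument "motion" is one flat list of numbers, 7 for each row, row after row: the gripper command: -1 is shut, 1 is fully open, values between are in proportion, then the shift along the world's x, y, z in m, then the turn, a rotation vector about the world's x, y, z in rad. A call has 1 to 12 rows; each row shifts and turns the commanded pose from where the row before left it; what a row does not reach is not made up. A row lasts 1/10 s, in which the tool goes at most 50 mm and 8.59 degrees, less where a joint would pass 70% of its speed; a pose out of reach is approached as far as the arm can. A call with a gripper value outside its range is refused whole. The fingers move at their own pace and stop on an object; "grip_force" is the grip in N (left out, the last holds). Time passes only in rows, so rows that do not move let the fingers close. It gives the time, the measured TCP pose, the force, the opening and the grip force at its end, in the units of the state.
- bot.get_state(): the state, without advancing time (a new reading comes with each control period).
- bot.get_image(name): name is "scene" or "top" or "wrist"; returns a dict with "frame" (384x512x3 uint8, red, green, blue), "K" (3x3 intrinsics, pixels), "rvec" (rotation vector, rad) and "tvec" (3), from world to camera coordinates, as OpenCV has them. Camera axes: x right, y down, z forward; pixel columns grow to the right and rows downward; lengths in m; the calibration is good to about 2 mm. A picture is of the moment at which its call begins. There is no depth.
- bot.sign_off(): hands the job in; it is judged then, once.
Trained networks look in the newest picture that a camera, given by its name, has taken for a name from the list of things; names that differ only in an ending like _2 or _b are one class to them, and where a whole thing is asked for, a point or a joint stands for the part that bears it (a point fixed in the world has none). Each returns a list of dicts, best first, with "confidence" (0 to 1); they miss things now and then, are a little off and sometimes report something else, mostly with a low value. They report only what shows in the picture. A call takes as long as a camera call. They do not tell look-alikes from the thing itself.
- bot.trace(name, camera): "region" (384x512 bool, what is visible of it) and "box" ([left, top, right, bottom] in pixels, round what is visible of it).
- bot.landmark_of(name, camera): "at" ([column, row] in pixels: a listed point, or the origin of a listed thing).
The state is a dict: "time": time; "joint_pos": joint angles; "dq": joint speeds; "effort": joint torques, N m; "tool_pos": TCP position; "orientation": TCP orientation; "force": force on the tool from outside, world axes, zero at the start; "wrist_torque": the same for the moment, N m; "opening": opening from 0.0 (shut) to 1.0 (fully open); "grasp_force": force on a finger pad.
Only numpy, scipy, OpenCV 4.12 (cv2) and the standard library are available. Lean on these libraries where they do the work, as an engineer would, in place of code of your own. Each camera call takes 0.05 s, during which the arm holds its last target. There are 200 camera calls.

TASK

Three capped rock cores lie in the rack on the bench, and one was put in back to front: its stud points the opposite way to the studs of the other two. Lift that core out of its slot, turn it end for end and lay it fully home in the same slot, so that all three studs point the same way. Put it down gently rather than dropping it, and leave the other two cores where they lie.

Things in the scene. Friction and masses are not known exactly. Their poses are not given: they have to be found in the camera images.
- rack: Fixed rack, 190 x 290 mm, origin on the table at the middle of its long edge nearest the robot; x across the rack away from that edge, y along it, z up. 3 slots along x: a core lying home has its middle at x 95, y -90, 0 or 90, z 58 mm. Slots are V notches in two white rails (14 mm wide, 34 mm either side of x 95, tops at z 58); between them fingers have room down to z 8. Metal strips at x 6 and 184, tops z 48.
- core_odd: The core lying back to front, in any slot: stud to the rack's -x. Grey stone cylinder with an aluminium cap on one end, 38 mm diameter, 102 mm long together, and a steel stud on the cap, 12 mm diameter, 20 mm long. 0.3 kg, balanced near its middle. Origin on the axis, at the middle of the 102 mm; +x along the axis to the stud (tip at 71 mm; bare end at -51 mm). It lies level.
- core_a: One of the two cores that lie the right way, stud to the rack's +x side; in any slot. Same size, origin and axes as core_odd.
- core_b: The other core that lies the right way, stud to the rack's +x side; in any slot. Same size, origin and axes as core_odd.
Things that resemble listed ones, but are neither listed nor needed, are in the scene too. What is shaped like the core_odd but red is not meant.

How it is judged:
By the outcome, as a careful person would: the job done as asked, in the order asked, and still so for the second after the job is handed in, with the robot touching nothing.
It also fails if it takes over 42 s, if anything falls off the work surface, if the arm or the gripper's body presses on something with over 40 N, if the wrist force passes 120 N, or if a joint passes its speed limit or range.

## Working session

There is one attempt and no reset: what is moved stays moved. The work goes in short steps, Python scripts to look and compute and a tool call to move; the robot and the scene stay as the last step left them, time stands still between calls to the robot, and variables do not carry over. Pictures are saved under pics/ and viewed, at most 10 in all, crops included, and the job is handed in when it is done.

Besides the shell and the picture viewer there is one more tool, called as name(argument=value, ...), one argument or row to a line, values as JSON. play_rows: Moves the arm, as the interface text tells. Its arguments: {"type":"object","properties":{"motion":{"type":"array","items":{"type":"number"}},"grip_force":{"type":"number"}},"required":["motion"]}

```bash
mkdir -p pics; cat > h.py <<'E'
from station import bot
import numpy as np, cv2
def cam(n):
    d=bot.get_image(n); R=cv2.Rodrigues(np.array(d["rvec"],float))[0]
    return d["frame"],np.array(d["K"],float),R,np.array(d["tvec"],float).ravel()
def onz(px,z,K,R,t):
    p=cv2.undistortPoints(np.array(px,float).reshape(-1,1,2),K,None).reshape(-1,2)
    r=np.c_[p,np.ones(len(p))]@R; c=-R.T@t
    return c+r*((z-c[2])/r[:,2])[:,None]
E
python3 - <<'E'
from h import *
ims=[]
for n in("top","scene"):
    f,K,R,t=cam(n); ims.append(f)
    cv2.imwrite(f"pics/{n}1.png",f[:,:,::-1])
    for o in("rack","core_odd","core_a"):
        z=0 if o=="rack" else .058
        for l in bot.landmark_of(o,n): print(n,o,np.round(l["at"]),round(l["confidence"],2),onz([l["at"]],z,K,R,t).round(3))
        
print(bot.get_state())
E
```

```text
top rack [284. 208.] 0.81 [[ 0.449 -0.106  0.   ]]
top rack [278. 170.] 0.28 [[ 0.548 -0.084  0.   ]]
top core_odd [298. 261.] 0.82 [[ 0.316 -0.141  0.058]]
top core_odd [382. 246.] 0.63 [[ 0.362 -0.337  0.058]]
top core_a [243. 164.] 0.85 [[0.542 0.002 0.058]]
top core_a [318. 165.] 0.76 [[ 0.551 -0.182  0.058]]
scene core_odd [115. 272.] 0.69 [[ 0.395 -0.379  0.058]]
scene core_odd [268. 210.] 0.68 [[ 0.539 -0.1    0.058]]
scene core_odd [171. 208.] 0.67 [[ 0.361 -0.193  0.058]]
scene core_a [287. 185.] 0.94 [[0.533 0.002 0.058]]
scene core_a [247. 233.] 0.69 [[ 0.539 -0.184  0.058]]
{'time': 0.4, 'joint_pos': array([-1.41411176e+00,  8.72974561e-02,  1.37094258e+00,  2.59583740e-05,
        1.68359247e+00, -1.03108815e-01]), 'dq': array([ 0.00172847, -0.00183935, -0.00196716, -0.00135818, -0.0004441 ,
        0.00094197]), 'effort': array([-1.30754983e-03, -3.51156986e+01, -3.12939513e+01, -1.60966770e-04,
        2.66226489e-03,  7.34436469e-06]), 'tool_pos': array([ 0.14127375, -0.53148244,  0.23116435]), 'orientation': array([-1.20227683e-04,  9.91575085e-01,  1.29533149e-01,  9.68009685e-06]), 'force': array([ 0.08172457, -0.1041757 ,  0.45783994]), 'wrist_torque': array([ 0.02828616,  0.01700721, -0.01603757]), 'grasp_force': 0.0, 'opening': 1.0036707450890257}
```

View pics/top1.png

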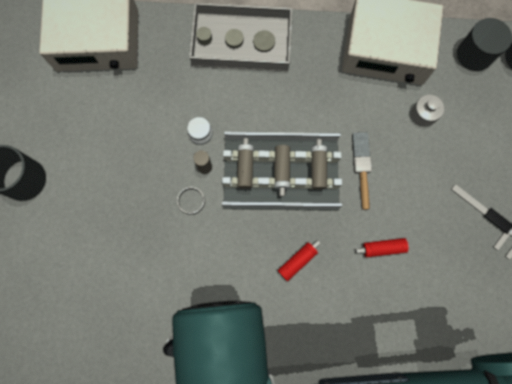

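View pics/scene1.png

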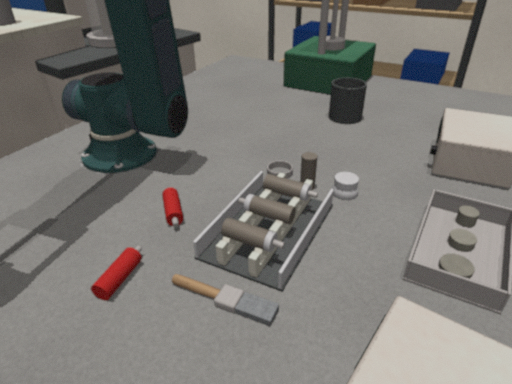

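The top view shows the rack (cols 222–341, rows 132–208). The middle core (282,165) has its stud pointing down toward the robot, opposite to the other two, and the scene view agrees. So the odd core is at about (0.54, −0.09). I'll move above it for a closer look.

play_rows(
  motion=[1, 0.033, 0.037, 0.003, 0, 0, -0.0217, 1, 0.033, 0.037, 0.003, 0, 0, -0.0217, 1, 0.033, 0.037, 0.003, 0, 0, -0.0217, 1, 0.033, 0.037, 0.003, 0, 0, -0.0217, 1, 0.033, 0.037, 0.003, 0, 0, -0.0217, 1, 0.033, 0.037, 0.003, 0, 0, -0.0217, 1, 0.033, 0.037, 0.003, 0, 0, -0.0217, 1, 0.033, 0.037, 0.003, 0, 0, -0.0217, 1, 0.033, 0.037, 0.003, 0, 0, -0.0217, 1, 0.033, 0.037, 0.003, 0, 0, -0.0217, 1, 0.033, 0.037, 0.003, 0, 0, -0.0217, 1, 0.033, 0.037, 0.003, 0, 0, -0.0217],
  grip_force=40,
)

```text
time: 1.6
tool_pos: [0.5384, -0.0857, 0.2677]
orientation: [0.0, 1.0, -0.001, 0.0]
force: [0.9, -0.6, 0.6]
opening: 1.002
grasp_force: 0.0
```

```bash
python3 - <<'E'
from h import *
f,K,R,t=cam("wrist"); cv2.imwrite("pics/w1.png",f[:,:,::-1])
print(K,-R.T@t,R)
for o in("core_odd","core_a"):
    for l in bot.landmark_of(o,"wrist"): print(o,np.round(l["at"]),round(l["confidence"],2),onz([l["at"]],.058,K,R,t).round(4))
for l in bot.trace("core_odd","wrist"):
    print(l["box"],l["confidence"]); 
    r=cv2.minAreaRect(np.argwhere(l["region"])[:,::-1].astype(np.float32)); b=cv2.boxPoints(r); print(b.round(),onz(b,.058,K,R,t).round(4))
s=bot.get_state();print(s["tool_pos"],s["orientation"],s["joint_pos"])
E
```

```text
[[345.40067679   0.         248.54221436]
 [  0.         345.40067679 193.60214994]
 [  0.           0.           1.        ]] [ 0.60872671 -0.08618516  0.40984064] [[-3.28115286e-04 -9.99999535e-01  9.06525028e-04]
 [-9.59841552e-01  5.69257387e-04  2.80542102e-01]
 [-2.80542488e-01 -7.78070238e-04 -9.59841293e-01]]
core_odd [297. 322.] 0.94 [[ 0.3471 -0.144   0.058 ]]
core_odd [256. 165.] 0.8 [[ 0.5372 -0.0945  0.058 ]]
core_odd [341. 158.] 0.54 [[ 0.5437 -0.1814  0.058 ]]
core_a [170. 169.] 0.95 [[ 0.5327 -0.0044  0.058 ]]
core_a [341. 160.] 0.91 [[ 0.5419 -0.1815  0.058 ]]
[233.9, 110.2, 278.9, 229.1] 0.96
[[234. 113.]
 [273. 110.]
 [280. 227.]
 [242. 229.]] [[ 0.5895 -0.0725  0.058 ]
 [ 0.5918 -0.1106  0.058 ]
 [ 0.468  -0.1209  0.058 ]
 [ 0.4652 -0.079   0.058 ]]
[411.8, 272.7, 509.6, 308.9] 0.7
[[411. 283.]
 [505. 268.]
 [510. 300.]
 [416. 315.]] [[ 0.3991 -0.2732  0.058 ]
 [ 0.418  -0.3767  0.058 ]
 [ 0.3767 -0.3912  0.058 ]
 [ 0.3567 -0.2848  0.058 ]]
[256.0, 287.1, 338.5, 360.8] 0.63
[[251. 338.]
 [323. 276.]
 [344. 300.]
 [272. 363.]] [[ 0.3236 -0.0891  0.058 ]
 [ 0.4082 -0.1718  0.058 ]
 [ 0.3764 -0.1981  0.058 ]
 [ 0.2878 -0.1151  0.058 ]]
[ 0.53756076 -0.08671075  0.2669332 ] [ 2.45998543e-04  9.99999267e-01  1.03905696e-03 -5.70062585e-04] [-2.63597812e-01  7.16252416e-02  1.31744820e+00 -7.86162703e-04
  1.75349091e+00  1.30497795e+00]
```

View pics/w1.png

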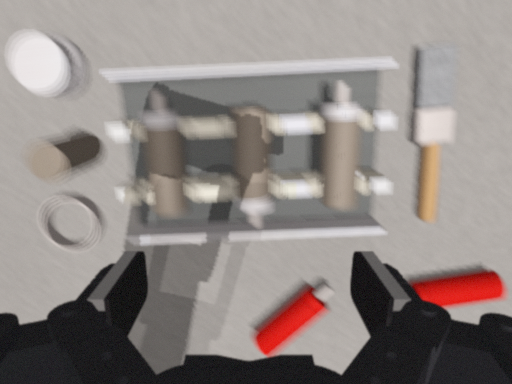

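The wrist view is blurred by motion. The odd core is in the middle, cols 234–279 and rows 110–229, with its stud at the bottom. The rack is turned by about +0.055 rad. I'll hold still, turn a little and measure once more.

play_rows(
  motion=[1, 0, -0.008, 0, 0, 0, 0.055, 1, 0, 0, 0, 0, 0, 0, 1, 0, 0, 0, 0, 0, 0],
)

```text
time: 2.1
tool_pos: [0.5366, -0.0967, 0.2675]
orientation: [0.0, 1.0, 0.025, 0.0]
force: [0.4, -0.2, 0.2]
opening: 1.0
grasp_force: 0.0
```

```bash
python3 - <<'E'
from h import *
f,K,R,t=cam("wrist"); cv2.imwrite("pics/w2.png",cv2.resize(f[60:270,80:430,::-1],(800,480)))
for o in("core_odd","core_a"):
    for l in bot.landmark_of(o,"wrist"): print(o,np.round(l["at"]),round(l["confidence"],2),onz([l["at"]],.058,K,R,t).round(4))
for l in bot.trace("core_odd","wrist")+bot.trace("core_a","wrist"):
    m=l["region"].astype(np.uint8); p=np.argwhere(m)[:,::-1].astype(float)
    X=onz(p,.058,K,R,t)[:,:2]; r=cv2.minAreaRect(X.astype(np.float32)); print(l["confidence"],r,cv2.boxPoints(r).round(4).tolist())
for q in ([0,0],): pass
s=bot.get_state();print(s["tool_pos"],s["orientation"],s["joint_pos"])
E
```

```text
core_odd [275. 322.] 0.83 [[ 0.3465 -0.1389  0.058 ]]
core_odd [245. 160.] 0.78 [[ 0.5402 -0.0939  0.058 ]]
core_odd [439. 300.] 0.69 [[ 0.3859 -0.3273  0.058 ]]
core_a [159. 160.] 0.9 [[ 0.5357 -0.0052  0.058 ]]
core_a [329. 162.] 0.66 [[ 0.5421 -0.1799  0.058 ]]
0.87 ((0.3491109311580658, -0.14352542161941528), (0.03928877413272858, 0.11831074208021164), 45.85164260864258) [[0.2930000126361847, -0.11640000343322754], [0.37790000438690186, -0.1987999975681305], [0.4052000045776367, -0.17059999704360962], [0.32030001282691956, -0.08820000290870667]]
0.75 ((0.5280545353889465, -0.0952957347035408), (0.12436265498399734, 0.03976002335548401), 2.678527355194092) [[0.4650000035762787, -0.07829999923706055], [0.4668999910354614, -0.11810000240802765], [0.5910999774932861, -0.11219999939203262], [0.5892000198364258, -0.07249999791383743]]
0.59 ((0.38878774642944336, -0.3425840437412262), (0.04180843383073807, 0.08621286600828171), 10.249155044555664) [[0.3605000078678131, -0.30390000343322754], [0.375900000333786, -0.388700008392334], [0.4169999957084656, -0.3813000023365021], [0.4016999900341034, -0.2964000105857849]]
0.8 ((0.5502231121063232, -0.1838507056236267), (0.12711656093597412, 0.03962086886167526), 2.669776201248169) [[0.48579999804496765, -0.16699999570846558], [0.4876999855041504, -0.20659999549388885], [0.6146000027656555, -0.20069999992847443], [0.6128000020980835, -0.16110000014305115]]
0.78 ((0.5413844585418701, -0.00444425642490387), (0.1280267983675003, 0.038746315985918045), 2.641681671142578) [[0.476500004529953, 0.012000000104308128], [0.478300005197525, -0.02669999934732914], [0.6061999797821045, -0.020800000056624413], [0.6043999791145325, 0.017899999395012856]]
[ 0.53705401 -0.0957986   0.26747821] [5.78007321e-05 9.99641843e-01 2.67614286e-02 8.81531570e-05] [-2.80426437e-01  7.29919132e-02  1.31492497e+00 -5.78402572e-05
  1.75347276e+00  1.23683013e+00]
```

View pics/w2.png

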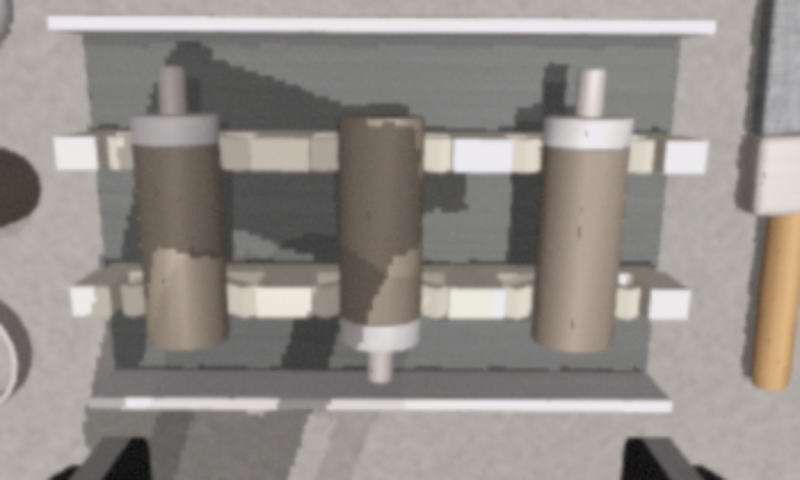

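The sharp view shows the odd core at cols 340–423 and rows 115–380, with its cap and stud toward the robot. Its middle is near (0.5385, −0.0945) and the yaw is about 0.05. I'm descending to grasp it.

play_rows(
  motion=[1, 0.0015, 0.0015, -0.04, 0, 0, -0.003, 1, 0, 0, -0.04, 0, 0, 0, 1, 0, 0, -0.04, 0, 0, 0, 1, 0, 0, -0.04, 0, 0, 0, 1, 0, 0, -0.03, 0, 0, 0, 1, 0, 0, -0.02, 0, 0, 0, 1, 0, 0, -0.018, 0, 0, 0, 1, 0, 0, 0, 0, 0, 0],
)

```text
time: 3.15
tool_pos: [0.5363, -0.0933, 0.0361]
orientation: [-0.001, 1.0, 0.026, -0.003]
force: [0.2, 0.2, -0.5]
opening: 1.002
grasp_force: 0.0
```

play_rows(
  motion=[-1, 0, 0, 0, 0, 0, 0, -1, 0, 0, 0, 0, 0, 0, -1, 0, 0, 0, 0, 0, 0, -1, 0, 0, 0, 0, 0, 0, -1, 0, 0, 0, 0, 0, 0, -1, 0, 0, 0, 0, 0, 0, -1, 0, 0, 0, 0, 0, 0, -1, 0, 0, 0, 0, 0, 0],
  grip_force=50,
)

```text
time: 3.95
tool_pos: [0.5398, -0.0941, 0.0411]
orientation: [0.0, 1.0, 0.026, 0.001]
force: [-0.2, 1.9, 6.3]
opening: 0.425
grasp_force: 50.0
```

```bash
python3 - <<'E'
from h import *
f,K,R,t=cam("wrist"); cv2.imwrite("pics/w3.png",f[:,:,::-1])
s=bot.get_state();print(s)
E
```

```text
{'time': 4.0, 'joint_pos': array([-2.76302791e-01,  1.96318521e-01,  1.63718530e+00,  3.10780216e-04,
        1.30521777e+00,  1.24309796e+00]), 'dq': array([0.00167837, 0.00127195, 0.00145883, 0.00092253, 0.00083661,
       0.00069818]), 'effort': array([ -0.47346337, -33.63020539, -26.1087656 ,  -0.26196233,
        -0.37668332,  -0.05142768]), 'tool_pos': array([ 0.53981007, -0.09413351,  0.04113552]), 'orientation': array([2.83758298e-04, 9.99669830e-01, 2.56543749e-02, 1.41517606e-03]), 'force': array([-1.66705108,  0.56869356,  6.79592265]), 'wrist_torque': array([ 0.15652713,  0.16320852, -0.08316934]), 'grasp_force': 49.96957719326019, 'opening': 0.4315364065618168}
```

View pics/w3.png

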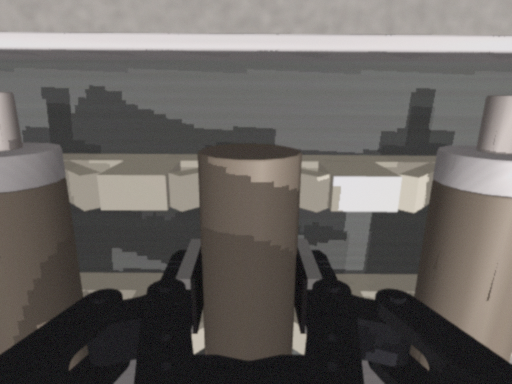

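The fingers hold the core at its middle (cols 190–315). Its bare end's top rim is at about (250,146), and the neighbours' cap rims are at about (25,145) and (490,147). I'll use these to work out the grasp offset while lifting.

```bash
python3 - <<'E'
from h import *
f,K,R,t=cam("wrist")
X=onz([[250,146],[25,144],[490,147]],.077,K,R,t);print(X.round(4))
c=np.array([.5398,-.0941]);y=.0513;u=np.array([np.cos(y),np.sin(y)])
print((X[:,:2]-c)@u-.051, "core mid offset along u from TCP")
E
```

```text
[[ 0.5942 -0.0922  0.077 ]
 [ 0.5912 -0.023   0.077 ]
 [ 0.5978 -0.1663  0.077 ]]
[0.00346948 0.00402742 0.00322266] core mid offset along u from TCP
```

play_rows(
  motion=[-1, 0, 0, 0.01, 0, 0, 0, -1, 0, 0, 0.02, 0, 0, 0, -1, 0, 0, 0.035, 0, 0, 0, -1, 0, 0, 0.035, 0, 0, 0, -1, 0, 0, 0.03, 0, 0, 0, -1, 0, 0, 0.01, 0, 0, 0, -1, 0, 0, 0, 0, 0, 0],
)

```text
time: 4.75
tool_pos: [0.5395, -0.0943, 0.1808]
orientation: [0.001, 1.0, 0.026, 0.001]
force: [-0.3, -0.2, -2.6]
opening: 0.433
grasp_force: 50.4
```

Lifted and holding. Now the half turn, +π about z in 21 rows of 0.1496.

play_rows(
  motion=[-1, 0, 0, 0, 0, 0, 0.1496, -1, 0, 0, 0, 0, 0, 0.1496, -1, 0, 0, 0, 0, 0, 0.1496, -1, 0, 0, 0, 0, 0, 0.1496, -1, 0, 0, 0, 0, 0, 0.1496, -1, 0, 0, 0, 0, 0, 0.1496, -1, 0, 0, 0, 0, 0, 0.1496, -1, 0, 0, 0, 0, 0, 0.1496, -1, 0, 0, 0, 0, 0, 0.1496, -1, 0, 0, 0, 0, 0, 0.1496, -1, 0, 0, 0, 0, 0, 0.1496, -1, 0, 0, 0, 0, 0, 0.1496],
)

```text
time: 5.95
tool_pos: [0.5372, -0.0937, 0.1757]
orientation: [-0.003, 0.601, 0.799, -0.001]
force: [0.0, 0.2, -3.1]
opening: 0.428
grasp_force: 50.5
```

play_rows(
  motion=[-1, 0, 0, 0, 0, 0, 0.1496, -1, 0, 0, 0, 0, 0, 0.1496, -1, 0, 0, 0, 0, 0, 0.1496, -1, 0, 0, 0, 0, 0, 0.1496, -1, 0, 0, 0, 0, 0, 0.1496, -1, 0, 0, 0, 0, 0, 0.1496, -1, 0, 0, 0, 0, 0, 0.1496, -1, 0, 0, 0, 0, 0, 0.1496, -1, 0, 0, 0, 0, 0, 0.1496, -1, 0, 0, 0, 0, 0, 0, -1, 0, 0, 0, 0, 0, 0],
)

```text
time: 7.05
tool_pos: [0.5378, -0.0938, 0.177]
orientation: [-0.002, -0.024, 1.0, 0.001]
force: [-0.4, 0.6, -3.5]
opening: 0.424
grasp_force: 50.5
```

```bash
python3 - <<'E'
from h import *
f,K,R,t=cam("wrist"); cv2.imwrite("pics/w4.png",f[:,:,::-1])
s=bot.get_state();print(s["time"],s["tool_pos"],s["orientation"],s["joint_pos"],-R.T@t)
E
```

```text
7.1 [ 0.53800843 -0.09387564  0.17757981] [-1.49685567e-03 -2.43881087e-02  9.99701332e-01  4.75762244e-04] [-2.76584290e-01  9.74861157e-02  1.46609238e+00  2.12627861e-05
  1.58115538e+00 -1.89616154e+00] [ 0.46625346 -0.09786909  0.31937373]
```

View pics/w4.png

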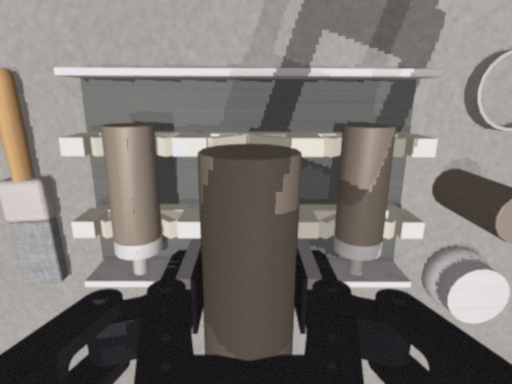

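The core is turned: its bare end now faces the robot, rim at (250,150), while the neighbours' bare-end rims are at (130,125) and (368,125). Next I compute the remaining shift.

```bash
python3 - <<'E'
from h import *
f,K,R,t=cam("wrist"); s=bot.get_state(); T=s["tool_pos"]
o=onz([[250,148]],T[2]+.0175+.019,K,R,t)[0]
# neighbours: side edges at bare end give axis (z .058), rim top gives length
n=onz([[130,124],[368,123]],.077,K,R,t); mid=n.mean(0)
far=onz([[137,243],[359,243]],.072,K,R,t)
y=.0495;u=np.array([np.cos(y),np.sin(y)]);v=np.array([-u[1],u[0]])
print(T,o.round(4),n.round(4),far.round(4))
print("shift along u, v:",(mid-o)[:2]@u,(mid-o)[:2]@v)
print("yaw",np.arctan2(n[0]-n[1],1)[:2], np.arctan2(-(n[1]-n[0])[0]*np.sign((n[1]-n[0])[1]),abs((n[1]-n[0])[1])))
for l in bot.trace("core_a","wrist"):
    X=onz(np.argwhere(l["region"])[:,::-1],.058,K,R,t)[:,:2]; print(l["confidence"],cv2.minAreaRect(X.astype(np.float32)))
E
```

```text
[ 0.538247   -0.09392248  0.17804957] [ 0.4822 -0.0966  0.2145] [[ 0.4904 -0.1786  0.077 ]
 [ 0.4815 -0.0143  0.077 ]] [[ 0.5821 -0.179   0.072 ]
 [ 0.5735 -0.0063  0.072 ]]
shift along u, v: 0.003745133487878783 -4.225026620909686e-05
yaw [ 0.0088413  -0.16283654] 0.053764365567624386
0.84 ((0.5530562400817871, -0.18451496958732605), (0.12614870071411133, 0.04073290526866913), 2.4056360721588135)
0.82 ((0.5453563332557678, -0.003922371193766594), (0.12556719779968262, 0.03992733359336853), 2.8872218132019043)
```

The neighbours put home at about x 0.540, so I shift +2.5 mm and descend to just above home.

play_rows(
  motion=[-1, 0.0025, 0, -0.02, 0, 0, 0.001, -1, 0, 0, -0.03, 0, 0, 0, -1, 0, 0, -0.03, 0, 0, 0, -1, 0, 0, -0.02, 0, 0, 0, -1, 0, 0, -0.015, 0, 0, 0, -1, 0, 0, -0.01, 0, 0, 0, -1, 0, 0, -0.003, 0, 0, 0, -1, 0, 0, 0, 0, 0, 0, -1, 0, 0, 0, 0, 0, 0],
)

```text
time: 8.1
tool_pos: [0.5423, -0.0943, 0.0527]
orientation: [0.001, -0.026, 1.0, -0.0]
force: [-0.8, -0.2, -2.0]
opening: 0.429
grasp_force: 50.5
```

```bash
python3 - <<'E'
from h import *
f,K,R,t=cam("wrist"); cv2.imwrite("pics/w5.png",f[:,:,::-1])
s=bot.get_state();print(s["time"],s["tool_pos"],s["orientation"],s["force"],s["wrist_torque"])
E
```

```text
8.15 [ 0.54230046 -0.09433352  0.05276726] [ 1.30378786e-03 -2.61810578e-02  9.99656300e-01 -3.65497075e-04] [ 0.6888601  -0.35158609 -2.77800539] [ 0.01687208  0.04767603 -0.02828198]
```

View pics/w5.png

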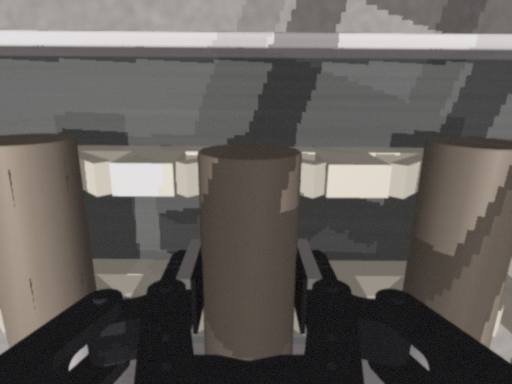

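The core hangs about 12 mm above home. Its bare rim is at row 148, against row 138 for the lower neighbours, so I compare them at their own heights.

```bash
python3 - <<'E'
from h import *
f,K,R,t=cam("wrist"); T=bot.get_state()["tool_pos"]
y=.0505;u=np.array([np.cos(y),np.sin(y)])
o=onz([[250,147]],T[2]+.0169+.019,K,R,t)[0]; n=onz([[30,136],[478,139]],.077,K,R,t)
print(T,[(q[:2]-T[:2])@u for q in (o,*n)])
E
```

```text
[ 0.54218439 -0.0943055   0.05270199] [np.float64(-0.056181958439240696), np.float64(-0.057920589517700606), np.float64(-0.05734567547159193)]
```

It's within about 1.5 mm. I'll correct −1.2 mm and lower slowly.

play_rows(
  motion=[-1, -0.0012, 0, -0.003, 0, 0, 0, -1, 0, 0, -0.002, 0, 0, 0, -1, 0, 0, -0.002, 0, 0, 0, -1, 0, 0, -0.002, 0, 0, 0, -1, 0, 0, -0.001, 0, 0, 0, -1, 0, 0, -0.001, 0, 0, 0, -1, 0, 0, 0, 0, 0, 0, -1, 0, 0, 0, 0, 0, 0],
)

```text
time: 9.0
tool_pos: [0.54, -0.0941, 0.0412]
orientation: [-0.0, -0.026, 1.0, 0.0]
force: [-4.4, 1.2, 6.1]
opening: 0.427
grasp_force: 51.1
```

It now sits at the grasp height with contact force on it, so it is home. I release slowly, then retreat.

play_rows(
  motion=[-0.1, 0, 0, 0, 0, 0, 0, 0, 0, 0, 0, 0, 0, 0, 0.2, 0, 0, 0, 0, 0, 0, 0.5, 0, 0, 0, 0, 0, 0, 0.8, 0, 0, 0, 0, 0, 0, 0.9, 0, 0, 0, 0, 0, 0, 0.9, 0, 0, 0, 0, 0, 0],
)

```text
time: 9.7
tool_pos: [0.5401, -0.0941, 0.0403]
orientation: [0.0, -0.026, 1.0, 0.0]
force: [0.0, 0.3, -0.2]
opening: 0.955
grasp_force: 0.0
```

play_rows(
  motion=[0.9, 0, 0, 0.01, 0, 0, 0, 0.9, 0, 0, 0.03, 0, 0, 0, 0.9, 0, 0, 0.04, 0, 0, 0, 0.9, 0, 0, 0.04, 0, 0, 0, 0.9, 0, 0, 0.04, 0, 0, 0, 0.9, 0, 0, 0.04, 0, 0, 0, 0.9, 0, 0, 0.03, 0, 0, 0, 0.9, 0, 0, 0, 0, 0, 0, 0.9, 0, 0, 0, 0, 0, 0, 0.9, 0, 0, 0, 0, 0, 0],
)

```text
time: 10.7
tool_pos: [0.5395, -0.0939, 0.269]
orientation: [-0.001, -0.026, 1.0, 0.0]
force: [-0.6, -0.1, -0.6]
opening: 0.953
grasp_force: 0.0
```

```bash
python3 - <<'E'
from h import *
f,K,R,t=cam("wrist"); cv2.imwrite("pics/w6.png",cv2.resize(f[40:280,60:440,::-1],(800,505)))
for l in bot.trace("core_a","wrist"):
    X=onz(np.argwhere(l["region"])[:,::-1],.058,K,R,t)[:,:2]; print(l["confidence"],cv2.minAreaRect(X.astype(np.float32)))
s=bot.get_state();print(s["time"],s["tool_pos"],s["force"],s["opening"])
f,K,R,t=cam("scene"); cv2.imwrite("pics/s2.png",cv2.resize(f[150:290,180:350,::-1],(680,560)))
E
```

```text
0.72 ((0.5448703169822693, -0.003958575427532196), (0.1233634352684021, 0.039412014186382294), 2.9087259769439697)
0.65 ((0.552314043045044, -0.18440403044223785), (0.12297970056533813, 0.039384424686431885), 2.5901803970336914)
10.8 [ 0.53936042 -0.09384811  0.26834261] [0.31210441 0.2179219  0.10772491] 0.9515824123364512
```

View pics/w6.png

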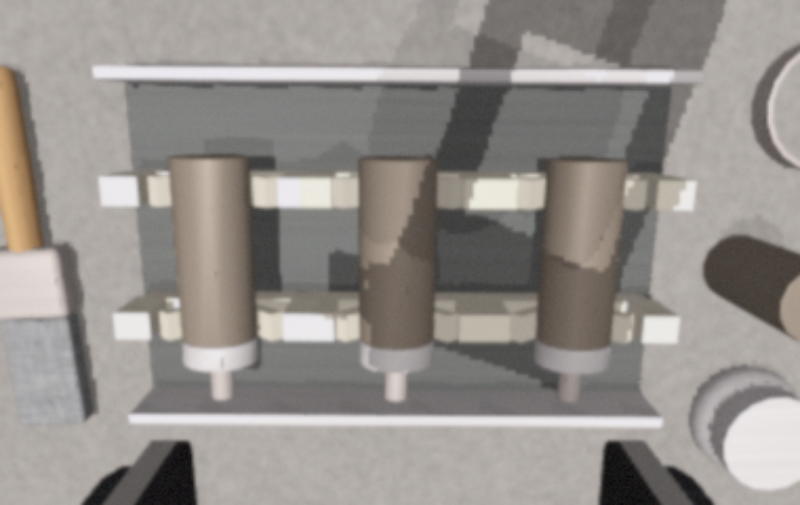

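View pics/s2.png

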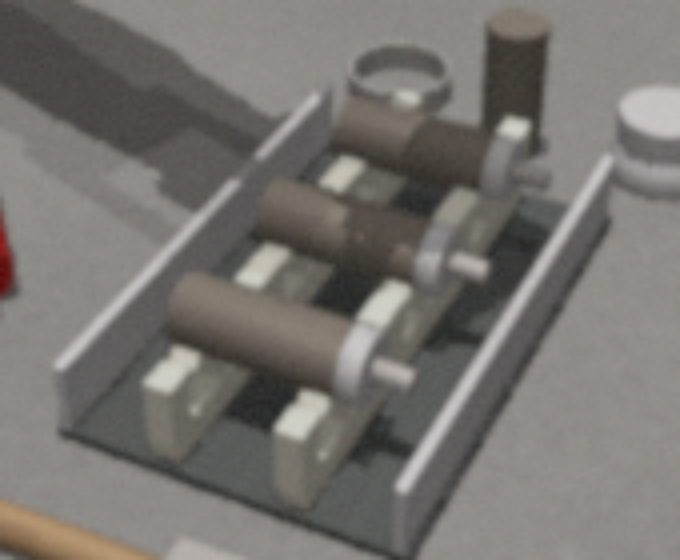

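The wrist view shows all three studs on the same side, at (222,385), (396,385) and (569,385). The ends line up at rows 157 and 370, and the middle core is home between the rails. The scene view agrees, so I'm handing in.

```bash
python3 -c "
from station import bot
print(bot.sign_off())"
```

```text
the job is handed in; nothing more can be done
None
```

I turned the middle core end for end and laid it gently back home in its slot; all three studs now point the same way, and the job was handed in at about 11 s.

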